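# Put the lipsticks back in the rack by height

### The arm

A 6-joint arm with a two-finger parallel gripper is mounted at the origin on the work surface. World frame = base frame: x ahead of the robot, y to its left, z up, the work surface at z = 0. Lengths are in m, angles in rad, forces in N, time in s.
With the tool pointing down it reaches from about 0.275 to 0.725 m from the base axis. Payload 5.6 kg.
Tool frame: the origin (TCP) lies on the centre line of the jaws, within the pads' length; the fingertips stand 17 mm ahead of it and the grasp point (between the pads) lies 2 mm behind it; z points along the fingers, x is the direction in which the jaws open and shut, and the axes are right-handed (so a half turn about z gives the same grasp; the last joint's range is limited). The gripper opens to 85 mm and grips with 20 to 120 N. Pads are 22 mm wide; open, the fingers measure 114 mm over their backs; the gripper's body (76 mm by 85 mm) begins 54 mm behind the grasp point. The pads swing forward as they close: fully open they stand 13 mm farther back than shut.
Start: joints at [-1.051, 0.255, 0.108, 0, -1.424, -0.285], TCP at [0.128, -0.535, 0.248] pointing down, gripper open.
Joint ranges: [-2.95, 2.95], [-1.21, 1.97], [-1.09, 1.5], [-2.87, 1.71], [-2.94, -0.07], [-3.05, 3.05]. Speed limits (rad/s): [2.57, 2.57, 3.14, 3.14, 3.14, 3.14].

### API

Orientations are given as a unit quaternion [w, x, y, z].
In Python, from rig import status, optics, job gives the robot as it stands.
- The arm moves only by the shell command python3 -m jog 'ROWS' [OPENING]. ROWS is JSON, one flat list of numbers, 6 for each row, row after row: the shift along the tool's x, y, z as a fraction of full scale, then the turn, a rotation vector about the tool's x, y, z as a fraction of full scale. In form: [x, y, z, rx, ry, rz, x, y, z, rx, ry, rz, ...]. A call has 1 to 10 rows; each row is the pose to reach, as a shift and turn from the pose commanded when the call began, along the tool's axes at that moment; what a row does not reach only later rows make up. Full scale, the value 1, is 0.4 m for a shift and pi/2 rad for a turn. A row lasts 1/10 s, in which the tool goes at most 50 mm and 8.59 degrees, less where a joint would pass 70% of its speed; a pose out of reach is approached as far as the arm can. A call with a number of a shift or a turn outside -1 to 1 is refused whole. A call with a gripper value outside its range is refused whole. OPENING is the opening, from 0 (shut) to 1 (fully open), set as the call begins (- or left out, the last holds). The fingers move at their own pace and stop on an object; the grip force is fixed at half the most. Time passes only in rows, so rows that repeat a pose let the fingers close. It gives the time, the measured TCP pose, the force and the opening at its end, in the units of the state.
- status.get_state(): the state, without advancing time (a new reading comes with each control period).
- optics.get_image(name): name is "scene" or "side" or "wrist"; returns a dict with "frame" (420x560x3 uint8, red, green, blue), "z_map" (420x560 float32, m along the optical axis (not along the pixel's ray), 0 where there is no reading), "intrinsics" (3x3 intrinsics, pixels), "T" (4x4, takes a point from camera to world coordinates); the wrist camera has in their place "mount" (4x4, takes a point from camera to tool coordinates, whose origin is the TCP and whose axes are the tool frame's). Camera axes: x right, y down, z forward; pixel columns grow to the right and rows downward; lengths in m; the calibration is good to about 2 mm. A picture is of the moment at which its call begins: read the wrist's pose just before it.
- job.job_done(): hands the job in, once; it reports no verdict.
The state is a dict: "t": time; "qpos": joint angles; "dq": joint speeds; "joint_torque": joint torques, N m; "tcp_pos": TCP position; "eef_rot": TCP orientation; "force": force on the tool from outside, world axes, zero at the start; "torque": the same for the moment, N m; "finger_gap": finger opening in m.
Only numpy, scipy, OpenCV 4.12 (cv2) and the standard library are available. Lean on these libraries where they do the work, as an engineer would, in place of code of your own. Each camera call takes 0.05 s, during which the arm holds its last target. There are 200 camera calls.

### The job

Pick out the three lipsticks from the things on the vanity and stand them upright in the clear rack, one to a compartment, in order of height: the tallest in the end compartment nearest the soap dish, the middle one in the centre, the shortest in the other end. Set each one down gently rather than dropping it or knocking it over, and leave the perfume, nail polish, soap dish and tin where they stand.

Things in the scene. Friction and masses are not known exactly. Their poses are not given: they have to be found in the camera images.
- tall_lipstick: the tall one of three closed lipsticks: a plain round black tube with a thin brass band round its middle, 20 mm in diameter and 94 mm tall, about 30 g, loose, standing upright on the counter. Origin: centre of its underside; z up along the tube (its top is at z = 94 mm).
- middle_lipstick: the middle one of three closed lipsticks: a plain round black tube with a thin brass band round its middle, 23 mm in diameter and 76 mm tall, about 30 g, loose, standing upright on the counter. Origin: centre of its underside; z up along the tube (its top is at z = 76 mm).
- short_lipstick: the short one of three closed lipsticks: a plain round black tube with a thin brass band round its middle, 26 mm in diameter and 58 mm tall, about 30 g, loose, standing upright on the counter. Origin: centre of its underside; z up along the tube (its top is at z = 58 mm).
- rack: clear acrylic rack, white floor and rims, fixed: 50 (its x) x 142 (its y) x 24 mm high. Three open-topped compartments in a row along its y, centred at y = -46, 0, +46 mm, each 42 x 42 mm inside; walls 4 mm thick; floor top at z = 4 mm, wall tops at z = 24 mm. Origin: centre of underside; z up. Its yaw is up to 25 degrees either way.
- soap_dish: black ceramic soap dish with a cream bar of soap fixed in it, 80 (x) x 110 (y) x 28 mm high, 0.4 kg, loose; it stands off one end of the rack, to the left or to the right. Origin: centre of its underside; z up.
- tin: small round aluminium tin, lid closed, 72 mm in diameter and 29 mm high, 0.12 kg, loose; it stands off the other end of the rack. Bystander. Origin: centre of its underside; z up.
- perfume: rectangular amber-glass perfume bottle with a dark wooden cap, 28 (x) x 46 (y) x 78 mm high, 0.15 kg, loose, standing among the lipsticks. Bystander. Origin: centre of its underside; z up.
- nail_polish: squat round clear nail-polish bottle, 34 mm in diameter, with a narrow white cap (13 mm), 62 mm high in all, 60 g, loose, standing among the lipsticks. Bystander. Origin: centre of its underside; z up.
There are look-alikes about, which are no part of the job. What is shaped like the rack but blue or turquoise is not meant.

How it is judged:
At the end, for the whole second after the job is handed in: Each lipstick stands upright (within 7 degrees) and at rest on the floor of its compartment, within 12 mm of its centre along each side of the rack: tallest in the end compartment nearest the soap dish, middle one in the centre, shortest in the other end (((y of soap_dish in the frame of rack above 0 m and x of tall_lipstick in the frame of rack between -0.012 and 0.012 m and y of tall_lipstick in the frame of rack between 0.034 and 0.058 m and x of middle_lipstick in the frame of rack between -0.012 and 0.012 m and y of middle_lipstick in the frame of rack between -0.012 and 0.012 m and x of short_lipstick in the frame of rack between -0.012 and 0.012 m and y of short_lipstick in the frame of rack between -0.058 and -0.034 m) or (y of soap_dish in the frame of rack below 0 m and x of tall_lipstick in the frame of rack between -0.012 and 0.012 m and y of tall_lipstick in the frame of rack between -0.058 and -0.034 m and x of middle_lipstick in the frame of rack between -0.012 and 0.012 m and y of middle_lipstick in the frame of rack between -0.012 and 0.012 m and x of short_lipstick in the frame of rack between -0.012 and 0.012 m and y of short_lipstick in the frame of rack between 0.034 and 0.058 m)) and z of each of tall_lipstick, middle_lipstick, short_lipstick in the frame of rack below 0.008 m and angle between each of tall_lipstick, middle_lipstick, short_lipstick's own z axis and vertical below 0.12 rad and linear speed of each of tall_lipstick, middle_lipstick, short_lipstick below 0.02 m/s and angular speed of each of tall_lipstick, middle_lipstick, short_lipstick below 0.2 rad/s); the robot touches nothing.
It fails at once if the soap dish, tin, perfume or nail polish is shifted by more than 15 mm or tipped by more than 20 degrees (distance of any of soap_dish, tin, perfume, nail_polish from where it was at the start of the episode above 0.015 m or angle between any of soap_dish, tin, perfume, nail_polish's own z axis and vertical above 0.35 rad).
It fails at once if a lipstick is knocked or tipped over (more than 45 degrees) (angle between any of tall_lipstick, middle_lipstick, short_lipstick's own z axis and vertical above 0.785 rad).
It fails at once if a lipstick is dropped: it moves faster than 0.75 m/s with no finger on it (a fall of about 30 mm) ((linear speed of tall_lipstick above 0.75 m/s and contact force between tall_lipstick and the fingers below 0.01 N) or (linear speed of middle_lipstick above 0.75 m/s and contact force between middle_lipstick and the fingers below 0.01 N) or (linear speed of short_lipstick above 0.75 m/s and contact force between short_lipstick and the fingers below 0.01 N)).
It also fails if it takes over 83 s, if anything falls off the work surface, if the arm or the gripper's body presses on something with over 40 N, if the wrist force passes 120 N, or if a joint passes its speed limit or range.

## Working session

There is one attempt and no reset: what is moved stays moved. The work goes in short steps, Python scripts to look and compute and a shell command to move; the robot and the scene stay as the last step left them, time stands still between calls to the robot, and variables do not carry over. Pictures are saved under pics/ and viewed, about 12 in all and at most 16, crops included, and the job is handed in when it is done.

```bash
mkdir -p pics
cat > h.py <<'E'
import numpy as np, cv2, json
from rig import status, optics, job
def shot(n,tag):
    s=status.get_state(); d=optics.get_image(n)
    cv2.imwrite(f'pics/{tag}.png',cv2.cvtColor(d['frame'],cv2.COLOR_RGB2BGR))
    if 'T' in d: T=d['T']
    else:
        from scipy.spatial.transform import Rotation as R
        q=s['eef_rot']; W=np.eye(4); W[:3,:3]=R.from_quat([q[1],q[2],q[3],q[0]]).as_matrix(); W[:3,3]=s['tcp_pos']
        T=W@d['mount']
    np.savez(f'pics/{tag}.npz',z=d['z_map'],K=d['intrinsics'],T=T,f=d['frame'])
def load(tag): return np.load(f'pics/{tag}.npz')
def world(tag):
    d=load(tag); z=d['z']; K=d['K']; v,u=np.indices(z.shape)
    p=np.stack([(u-K[0,2])/K[0,0]*z,(v-K[1,2])/K[1,1]*z,z],-1)
    return p@d['T'][:3,:3].T+d['T'][:3,3]
def onplane(tag,u,v,h):
    d=load(tag);K=d['K'];r=d['T'][:3,:3]@np.array([(u-K[0,2])/K[0,0],(v-K[1,2])/K[1,1],1]);o=d['T'][:3,3]
    return o+r*(h-o[2])/r[2]
E
python3 - <<'E'
from h import *
print(status.get_state())
shot('scene','s0');shot('side','d0')
for t in('s0','d0'):print(load(t)['T'],load(t)['K'])
E
```

```text
{'t': 0.0, 'qpos': array([-1.05141688e+00,  2.55756465e-01,  1.06973077e-01, -4.68232781e-04,
       -1.42390804e+00, -2.84594341e-01]), 'dq': array([-0.00214275, -0.00025896, -0.00165541, -0.00155425, -0.00051078,
       -0.00021941]), 'joint_torque': array([ 3.14719700e-04, -3.86634243e+01,  2.37938315e+01,  5.36497101e+00,
       -6.16982550e-03, -8.36388750e-06]), 'tcp_pos': array([ 0.12788662, -0.53443446,  0.24737932]), 'eef_rot': array([-7.92127787e-04,  6.19448286e-01,  7.85036858e-01,  5.69215273e-04]), 'force': array([-0.7344577 , -0.21989835,  0.93602433]), 'torque': array([ 0.03309063,  0.02158112, -0.00141645]), 'finger_gap': 0.08543314249130535}
[[-0.80113198  0.41103663 -0.43501316  1.03795704]
 [ 0.59817063  0.57357714 -0.55964378  0.51160216]
 [ 0.01947951 -0.70856062 -0.70538103  0.69650045]
 [ 0.          0.          0.          1.        ]] [[449.64525428   0.         281.29724618]
 [  0.         449.64525428 215.44412493]
 [  0.           0.           1.        ]]
[[-0.73936961 -0.50837053  0.44146572  0.17112276]
 [-0.67304751  0.54010055 -0.50527066  0.50636648]
 [ 0.01842884 -0.67070917 -0.74149146  0.79486043]
 [ 0.          0.          0.          1.        ]] [[490.40023982   0.         285.16495788]
 [  0.         490.40023982 208.79565391]
 [  0.           0.           1.        ]]
```

View pics/s0.png

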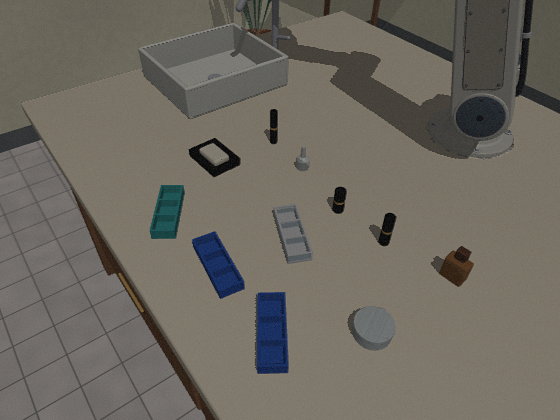

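View pics/d0.png

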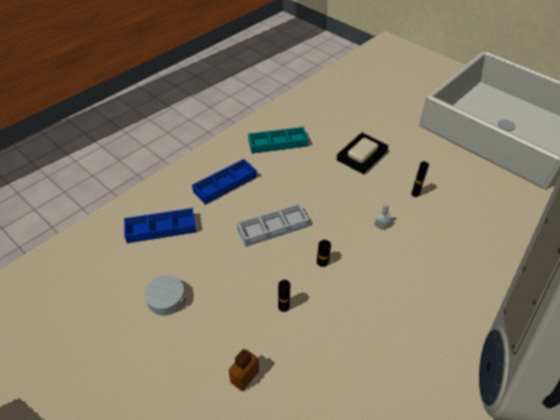

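The scene view shows the white rack at (292,234), the soap dish at (214,156) and the tin at (373,328). The three black tubes are at (273,126), (340,200) and (387,229); nail polish is at (303,160) and perfume at (457,266). The side view agrees.

Run:
```python
from h import *
from scipy.optimize import least_squares
B={'s0':{'A':(262,105,284,148),'B':(326,182,354,218),'C':(373,206,402,250),'rack':(268,200,316,266),'soap':(185,135,244,178),'tin':(345,300,402,352),'perf':(435,240,480,290),'nail':(290,143,316,175)},
'd0':{'A':(405,157,433,200),'B':(312,236,335,270),'C':(272,275,296,315),'rack':(234,204,314,247),'soap':(332,130,392,174),'tin':(140,272,192,316),'perf':(224,345,264,392),'nail':(370,200,396,232)}}
W={t:world(t) for t in B}; F={t:load(t)['f'] for t in B}
for k in B['s0']:
    for t in B:
        a,b,c,d=B[t][k]; p=W[t][b:d,a:c].reshape(-1,3); f=F[t][b:d,a:c].reshape(-1,3)
        g=p[np.isfinite(p).all(1)&(p[:,2]>.012)&(p[:,2]<.12)]
        if len(g)<5: print(k,t,'few');continue
        r=cv2.minAreaRect(g[:,:2].astype(np.float32)*1000)
        out=''
        if k in'ABC':
            best=[]
            for D in(.020,.023,.026):
                q=g[g[:,2]<np.percentile(g[:,2],85)]
                o=load(t)['T'][:2,3]; m=q[:,:2].mean(0); dr=(m-o)/np.linalg.norm(m-o)
                s=least_squares(lambda x:np.hypot(*(q[:,:2]-x).T)-D/2,m+dr*.005,loss='soft_l1',f_scale=.001)
                best.append((D,np.round(s.x,4).tolist(),round(s.cost*1e6,1)))
            out=best
        print(k,t,len(g),'zmax',g[:,2].max().round(4),'rect',np.round(r[0],0),np.round(r[1],0),round(r[2],1),out)
```

```text
A s0 244 zmax 0.0969 rect [ 462. -271.] [23. 18.] 54.3 [(0.02, [0.4614, -0.2728], np.float64(111.4)), (0.023, [0.4602, -0.2743], np.float64(132.8)), (0.026, [0.4592, -0.2757], np.float64(154.6))]
A d0 301 zmax 0.0962 rect [ 460. -270.] [21. 20.] 51.9 [(0.02, [0.4615, -0.2719], np.float64(125.7)), (0.023, [0.4622, -0.2736], np.float64(150.1)), (0.026, [0.4628, -0.2752], np.float64(176.5))]
B s0 255 zmax 0.0614 rect [497.  18.] [25. 26.] 0.5 [(0.02, [0.4973, 0.0196], np.float64(189.9)), (0.023, [0.496, 0.0185], np.float64(174.7)), (0.026, [0.4947, 0.0172], np.float64(209.8))]
B d0 290 zmax 0.0602 rect [494.  19.] [25. 25.] 73.1 [(0.02, [0.4935, 0.0206], np.float64(241.9)), (0.023, [0.4944, 0.0192], np.float64(236.2)), (0.026, [0.4953, 0.0177], np.float64(294.2))]
C s0 322 zmax 0.0787 rect [484. 147.] [23. 22.] 37.3 [(0.02, [0.4836, 0.1467], np.float64(131.9)), (0.023, [0.4821, 0.1456], np.float64(155.6)), (0.026, [0.4806, 0.1446], np.float64(209.9))]
C d0 346 zmax 0.0787 rect [482. 147.] [23. 23.] 14.9 [(0.02, [0.4815, 0.1478], np.float64(175.6)), (0.023, [0.4826, 0.1465], np.float64(227.0)), (0.026, [0.4837, 0.145], np.float64(325.0))]
rack s0 781 zmax 0.0287 rect [628.  21.] [146.  51.] 65.5 
rack d0 849 zmax 0.0284 rect [628.  21.] [143.  55.] 65.4 
soap s0 898 zmax 0.0325 rect [ 628. -293.] [ 82. 113.] 2.6 
soap d0 897 zmax 0.031 rect [ 626. -292.] [ 83. 114.] 4.0 
tin s0 1385 zmax 0.033 rect [654. 283.] [72. 71.] 83.5 
tin d0 1203 zmax 0.0336 rect [652. 283.] [71. 73.] 57.0 
perf s0 779 zmax 0.0807 rect [441. 289.] [29. 47.] 6.3 
perf d0 797 zmax 0.0807 rect [439. 290.] [29. 47.] 6.0 
nail s0 196 zmax 0.0641 rect [ 469. -144.] [31. 30.] 17.5 
nail d0 255 zmax 0.0632 rect [ 464. -142.] [33. 31.] 8.2
```

```bash
cat > g.py <<'E'
import sys
from h import *
from scipy.spatial.transform import Rotation as R
x,y,z=map(float,sys.argv[1:4]); yaw=np.radians(float(sys.argv[4]) if len(sys.argv)>4 else 155.5)
s=status.get_state(); q=s['eef_rot']; M=R.from_quat([q[1],q[2],q[3],q[0]])
c,n=np.cos(yaw),np.sin(yaw); G=R.from_matrix(np.array([[c,n,0],[n,-c,0],[0,0,-1]]))
print('t',s['t'],'tcp',s['tcp_pos'].round(4),'gap',s['finger_gap'],'F',s['force'].round(1))
print((M.inv().apply(np.array([x,y,z])-s['tcp_pos'])/.4).round(4),((M.inv()*G).as_rotvec()/(np.pi/2)).round(4))
E
python3 g.py 0.4955 0.0185 0.2
```

```text
t 0.1 tcp [ 0.1279 -0.5345  0.2475] gap 0.08544415469306652 F [ 0.5  0.7 -0. ]
[1.1307 1.2153 0.1205] [ 4.000e-04 -1.100e-03 -5.784e-01]
```

```bash
python3 -m jog '[0.6,0.9,0,0,0,-0.578,0.6,0.9,0,0,0,-0.578,0.6,0.9,0,0,0,-0.578,0.6,0.9,0,0,0,-0.578,0.6,0.9,0,0,0,-0.578,0.6,0.9,0,0,0,-0.578,0.6,0.9,0,0,0,-0.578,0.6,0.9,0,0,0,-0.578,0.6,0.9,0,0,0,-0.578,0.6,0.9,0,0,0,-0.578]' 0.6; python3 g.py 0.4955 0.0185 0.2
```

```text
t: 1.1
tcp_pos: [0.4242, -0.215, 0.2475]
eef_rot: [-0.001, 0.21, 0.978, 0.0]
force: [-0.4, -0.4, -0.4]
finger_gap: 0.051
t 1.1 tcp [ 0.4242 -0.215   0.2475] gap 0.05104895628724362 F [-0.4 -0.4 -0.4]
[0.0773 0.6054 0.1191] [ 0.0003 -0.0008  0.0024]
```

```bash
python3 -m jog '[0.077,0.605,0.119,0,0,0.0024,0.077,0.605,0.119,0,0,0.0024,0.077,0.605,0.119,0,0,0.0024,0.077,0.605,0.119,0,0,0.0024,0.077,0.605,0.119,0,0,0.0024,0.077,0.605,0.119,0,0,0.0024,0.077,0.605,0.119,0,0,0.0024]'; python3 g.py 0.4955 0.0185 0.043; python3 -c "
from h import *
shot('wrist','w1')"
```

```text
t: 1.8
tcp_pos: [0.4944, 0.0155, 0.2]
eef_rot: [-0.001, 0.213, 0.977, -0.001]
force: [0.2, -0.4, 0.7]
finger_gap: 0.0511
t 1.8 tcp [0.4944 0.0155 0.2   ] gap 0.05105010845492023 F [ 0.2 -0.4  0.7]
[-0.      0.0084  0.3926] [-0.0008 -0.0008 -0.0016]
```

View pics/w1.png

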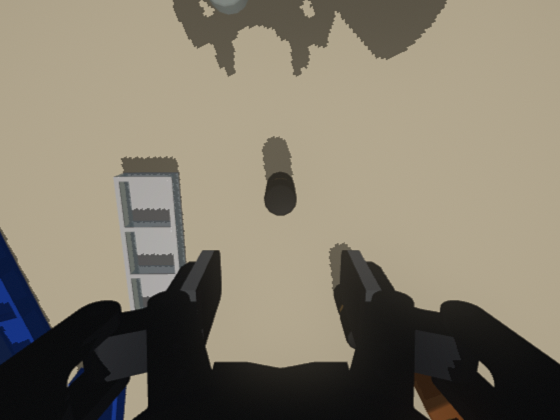

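The lipstick at (280,195) is centred between the fingers (columns about 210 to 350), and the rack runs parallel to the tool's y axis. Descending.

```bash
python3 g.py 0.4955 0.0185 0.043; python3 -c "
from h import *
w=world('w1');g=w[165:220,255:305].reshape(-1,3);g=g[(g[:,2]>.05)&(g[:,2]<.1)]
print(len(g),np.median(g,0),cv2.minAreaRect(g[:,:2].astype(np.float32)))
g=w[170:300,110:190].reshape(-1,3);g=g[(g[:,2]>.015)&(g[:,2]<.04)]
print(cv2.minAreaRect(g[:,:2].astype(np.float32)))"
```

```text
t 1.85 tcp [0.4944 0.0147 0.2005] gap 0.05135653344989217 F [ 0.2 -0.7 -0. ]
[0.0013 0.01   0.3938] [-0.0005 -0.0003 -0.0025]
844 [0.49468029 0.01577274 0.05872299] ((0.49498674273490906, 0.016427481546998024), (0.024898342788219452, 0.024952076375484467), 46.402626037597656)
((0.6237339973449707, 0.011706165969371796), (0.12315405905246735, 0.05135439708828926), 65.83305358886719)
```

```bash
python3 -m jog '[0.001,0.006,0.1,0,0,0,0.001,0.006,0.2,0,0,0,0.001,0.006,0.25,0,0,0,0.001,0.006,0.3,0,0,0,0.001,0.006,0.33,0,0,0,0.001,0.006,0.36,0,0,0,0.001,0.006,0.38,0,0,0,0.001,0.006,0.394,0,0,0,0.001,0.006,0.394,0,0,0,0.001,0.006,0.394,0,0,0]'; python3 g.py 0.495 0.0173 0.043
```

```text
t: 2.85
tcp_pos: [0.4957, 0.0173, 0.0436]
eef_rot: [0.0, 0.214, 0.977, 0.0]
force: [-0.6, -0.4, 0.9]
finger_gap: 0.0514
t 2.85 tcp [0.4957 0.0173 0.0436] gap 0.051395252954123234 F [-0.6 -0.4  0.9]
[ 0.0015 -0.0008  0.0014] [ 0.0003  0.0004 -0.0029]
```

Good; close.

```bash
python3 -m jog '[0,0,0,0,0,0,0,0,0,0,0,0,0,0,0,0,0,0,0,0,0,0,0,0,0,0,0,0,0,0,0,0,0,0,0,0,0,0,0,0,0,0,0,0,0,0,0,0]' 0; python3 g.py 0.647 0.063 0.15
```

```text
t: 3.65
tcp_pos: [0.4958, 0.0177, 0.0438]
eef_rot: [0.001, 0.214, 0.977, 0.0]
force: [-0.4, 1.7, 6.4]
finger_gap: 0.0245
t 3.65 tcp [0.4958 0.0177 0.0438] gap 0.02449294927670843 F [-0.4  1.7  6.4]
[-0.2962  0.2611 -0.2651] [ 0.0004  0.0007 -0.0024]
```

```bash
python3 -m jog '[0,0,-0.05,0,0,0,0,0,-0.12,0,0,0,0,0,-0.19,0,0,0,-0.08,0.07,-0.2,0,0,0,-0.16,0.14,-0.2,0,0,0,-0.24,0.21,-0.2,0,0,0,-0.28,0.25,-0.2,0,0,0,-0.296,0.261,-0.2,0,0,0,-0.296,0.261,-0.2,0,0,0,-0.296,0.261,-0.2,0,0,0]'; python3 g.py 0.647 0.063 0.0475; python3 -c "
from h import *
shot('wrist','w2');shot('side','d2')
a=cv2.imread('pics/d2.png')[150:330,180:380]
cv2.imwrite('pics/d2c.png',cv2.resize(a,None,fx=2.5,fy=2.5))"
```

```text
t: 4.65
tcp_pos: [0.6456, 0.0625, 0.1229]
eef_rot: [-0.0, 0.214, 0.977, -0.0]
force: [-0.5, -0.4, 1.0]
finger_gap: 0.0244
t 4.65 tcp [0.6456 0.0625 0.1229] gap 0.024435396757470595 F [-0.5 -0.4  1. ]
[-0.0028  0.0026  0.1884] [-0.0003 -0.0006 -0.0028]
```

View pics/w2.png

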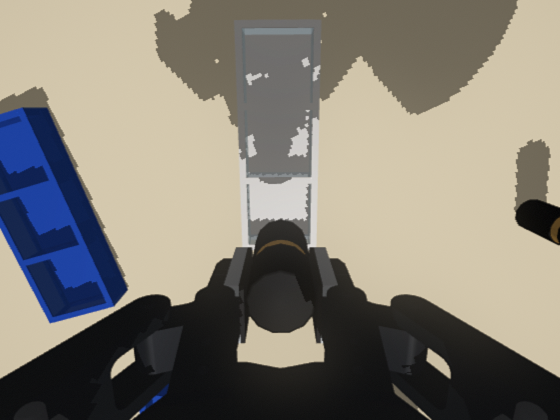

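View pics/d2c.png

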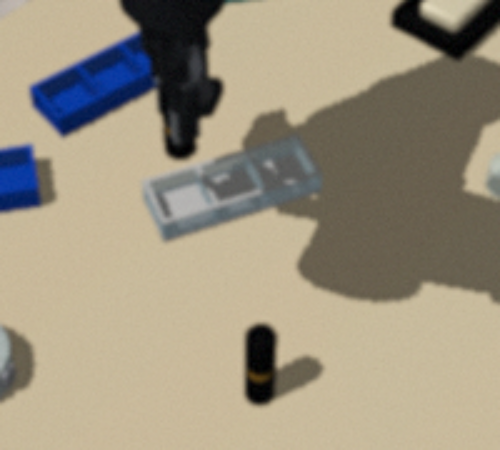

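The rack (columns 240 to 318) is centred under the tube and parallel to the tool. I'll check the rack centre quickly with this wrist depth map, then lower.

```bash
python3 -c "
from h import *
for u,v in((238,22),(321,22)):
  p=onplane('w2',u,v,.024);print(p, p[:2]+.071*np.array([.415,.910]))
" ; python3 g.py 0.647 0.063 0.0475
```

```text
[ 0.6198672 -0.0525622  0.024    ] [0.6493322 0.0120478]
[ 0.57628565 -0.03251917  0.024     ] [0.60575065 0.03209083]
t 4.75 tcp [0.6456 0.0625 0.1235] gap 0.024722845130186633 F [ 0.2 -0.6 -0.3]
[-0.0025  0.0026  0.19  ] [ 0.0001 -0.0001 -0.0028]
```

```bash
python3 -m jog '[-0.002,0.001,0.04,0,0,0,-0.002,0.001,0.08,0,0,0,-0.002,0.001,0.11,0,0,0,-0.002,0.001,0.14,0,0,0,-0.002,0.001,0.16,0,0,0,-0.002,0.001,0.17,0,0,0,-0.002,0.001,0.178,0,0,0,-0.002,0.001,0.182,0,0,0,-0.002,0.001,0.182,0,0,0]'; python3 g.py 0.647 0.063 0.0475
```

```text
t: 5.65
tcp_pos: [0.6476, 0.0629, 0.0504]
eef_rot: [0.0, 0.214, 0.977, 0.0]
force: [0.1, -0.3, -0.0]
finger_gap: 0.0243
t 5.65 tcp [0.6476 0.0629 0.0504] gap 0.024298664116898426 F [ 0.1 -0.3 -0. ]
[ 0.0015 -0.0004  0.0073] [ 0.0001  0.0002 -0.0027]
```

```bash
python3 -m jog '[0,0,0.003,0,0,0,0,0,0.005,0,0,0,0,0,0.006,0,0,0,0,0,0.006,0,0,0]'; python3 -m jog '[0,0,0.0015,0,0,0,0,0,0.0015,0,0,0,0,0,0.0015,0,0,0]'
```

```text
t: 6.05
tcp_pos: [0.6475, 0.0629, 0.0479]
eef_rot: [0.0, 0.214, 0.977, 0.0]
force: [-0.0, -0.4, 0.2]
finger_gap: 0.0245
t: 6.35
tcp_pos: [0.6476, 0.0629, 0.0478]
eef_rot: [0.0, 0.214, 0.977, 0.0]
force: [-2.5, 1.0, 4.0]
finger_gap: 0.0241
```

Contact at z≈0.0478 (4 N). Release and rise.

```bash
python3 -m jog '[0,0,0,0,0,0,0,0,0,0,0,0,0,0,0,0,0,0,0,0,0,0,0,0,0,0,0,0,0,0]' 0.6; python3 -m jog '[0,0,-0.03,0,0,0,0,0,-0.1,0,0,0,0,0,-0.2,0,0,0,0,0,-0.3,0,0,0,0,0,-0.38,0,0,0,0,0,-0.38,0,0,0]'; python3 g.py 0.4825 0.1465 0.17;python3 -c "
from h import *
shot('side','d3')
w=world('d3')[200:250,230:320].reshape(-1,3);f=load('d3')['f'][200:250,230:320].reshape(-1,3)
g=w[(w[:,2]>.035)&(w[:,2]<.075)];print(len(g),cv2.minAreaRect(g[:,:2].astype(np.float32)),g[:,2].max())
a=cv2.imread('pics/d3.png')[150:330,180:380]
cv2.imwrite('pics/d3c.png',cv2.resize(a,None,fx=2.5,fy=2.5))"
```

```text
t: 6.85
tcp_pos: [0.6474, 0.0628, 0.0471]
eef_rot: [-0.0, 0.214, 0.977, -0.0]
force: [0.0, -0.1, 0.2]
finger_gap: 0.0511
t: 7.45
tcp_pos: [0.6501, 0.0629, 0.2068]
eef_rot: [0.006, 0.214, 0.977, 0.002]
force: [-0.8, 0.6, 0.3]
finger_gap: 0.0514
t 7.45 tcp [0.6501 0.0629 0.2068] gap 0.05138555349809394 F [-0.8  0.6  0.3]
[0.4689 0.0141 0.0873] [ 0.0041  0.0064 -0.0025]
199 ((0.6459633111953735, 0.06336963921785355), (0.024888264015316963, 0.02699362486600876), 10.997721672058105) 0.0652273524852841
```

View pics/d3c.png

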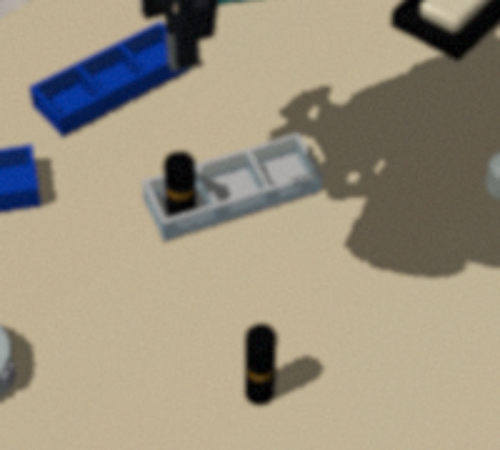

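The short one stands upright in the tin-side end, near its centre. Next, the middle one.

```bash
python3 -m jog '[0.1,0.005,0.02,0,0,0,0.2,0.007,0.04,0,0,0,0.3,0.01,0.06,0,0,0,0.4,0.012,0.08,0,0,0,0.465,0.013,0.087,0,0,0,0.465,0.013,0.087,0,0,0,0.465,0.013,0.087,0,0,0,0.465,0.013,0.087,0,0,0]'; python3 g.py 0.4825 0.1465 0.05
```

```text
t: 8.3
tcp_pos: [0.4812, 0.1452, 0.1644]
eef_rot: [0.0, 0.214, 0.977, -0.0]
force: [-0.2, 0.6, 0.0]
finger_gap: 0.0509
t 8.3 tcp [0.4812 0.1452 0.1644] gap 0.05087468498107203 F [-0.2  0.6  0. ]
[-0.0016  0.0043  0.2861] [-0.0001  0.0001 -0.0029]
```

```bash
python3 -m jog '[-0.002,0.003,0.07,0,0,0,-0.002,0.003,0.14,0,0,0,-0.002,0.003,0.19,0,0,0,-0.002,0.003,0.23,0,0,0,-0.002,0.003,0.26,0,0,0,-0.002,0.003,0.28,0,0,0,-0.002,0.003,0.286,0,0,0,-0.002,0.003,0.286,0,0,0]';  python3 -m jog '[0,0,0,0,0,0,0,0,0,0,0,0,0,0,0,0,0,0,0,0,0,0,0,0,0,0,0,0,0,0,0,0,0,0,0,0,0,0,0,0,0,0,0,0,0,0,0,0]' 0;python3 g.py 0.628 0.0212 0.14
```

```text
t: 9.1
tcp_pos: [0.4823, 0.146, 0.05]
eef_rot: [-0.0, 0.214, 0.977, -0.0]
force: [0.4, 0.9, -0.1]
finger_gap: 0.0513
t: 9.9
tcp_pos: [0.4825, 0.1464, 0.0508]
eef_rot: [0.001, 0.214, 0.977, 0.0]
force: [0.3, 0.4, 4.9]
finger_gap: 0.0217
t 9.9 tcp [0.4825 0.1464 0.0508] gap 0.021678694157833012 F [0.3 0.4 4.9]
[-0.4616 -0.132  -0.2226] [ 0.0006  0.0007 -0.0024]
```

```bash
python3 -m jog '[0,0,-0.06,0,0,0,0,0,-0.14,0,0,0,0,0,-0.2,0,0,0,-0.1,-0.03,-0.24,0,0,0,-0.2,-0.06,-0.24,0,0,0,-0.3,-0.09,-0.24,0,0,0,-0.4,-0.115,-0.24,0,0,0,-0.461,-0.132,-0.24,0,0,0,-0.461,-0.132,-0.24,0,0,0,-0.461,-0.132,-0.24,0,0,0]'; python3 -m jog '[0,0,0.05,0,0,0,0,0,0.1,0,0,0,0,0,0.14,0,0,0,0,0,0.17,0,0,0,0,0,0.19,0,0,0,0,0,0.206,0,0,0,0,0,0.212,0,0,0,0,0,0.212,0,0,0]';python3 g.py 0.628 0.0212 0.0545
```

```text
t: 10.9
tcp_pos: [0.6269, 0.0208, 0.145]
eef_rot: [-0.001, 0.215, 0.977, -0.0]
force: [-0.3, 0.4, -1.3]
finger_gap: 0.0216
t: 11.7
tcp_pos: [0.6274, 0.0211, 0.0614]
eef_rot: [0.0, 0.214, 0.977, 0.0]
force: [0.5, -0.6, -0.9]
finger_gap: 0.0214
t 11.7 tcp [0.6274 0.0211 0.0614] gap 0.021414221027302553 F [ 0.5 -0.6 -0.9]
[-0.0013  0.0008  0.0173] [ 0.      0.0001 -0.0026]
```

```bash
python3 -m jog '[0,0,0.004,0,0,0,0,0,0.008,0,0,0,0,0,0.012,0,0,0,0,0,0.015,0,0,0,0,0,0.015,0,0,0]'; python3 -m jog '[0,0,0.0015,0,0,0,0,0,0.0025,0,0,0,0,0,0.0025,0,0,0]'
```

```text
t: 12.2
tcp_pos: [0.6272, 0.021, 0.0551]
eef_rot: [-0.0, 0.214, 0.977, -0.0]
force: [0.5, -0.3, -0.1]
finger_gap: 0.0214
t: 12.5
tcp_pos: [0.6274, 0.021, 0.0549]
eef_rot: [0.0, 0.214, 0.977, 0.0]
force: [-1.7, 0.1, 4.9]
finger_gap: 0.0215
```

Contact; release, rise, then head for the tall one.

```bash
python3 -m jog '[0,0,0,0,0,0,0,0,0,0,0,0,0,0,0,0,0,0,0,0,0,0,0,0,0,0,0,0,0,0]' 0.6; python3 -m jog '[0,0,-0.03,0,0,0,0,0,-0.1,0,0,0,0,0,-0.2,0,0,0,0,0,-0.3,0,0,0,0,0,-0.38,0,0,0,0,0,-0.38,0,0,0]'; python3 g.py 0.461 -0.2717 0.18;python3 -c "
from h import *
shot('side','d4')
w=world('d4')[190:250,230:320].reshape(-1,3)
g=w[(w[:,2]>.068)&(w[:,2]<.09)];print(len(g),cv2.minAreaRect(g[:,:2].astype(np.float32)),g[:,2].max())"
```

```text
t: 13.0
tcp_pos: [0.6273, 0.021, 0.0541]
eef_rot: [-0.0, 0.214, 0.977, -0.0]
force: [0.6, -0.1, -0.6]
finger_gap: 0.0511
t: 13.6
tcp_pos: [0.6299, 0.0209, 0.2136]
eef_rot: [0.006, 0.214, 0.977, 0.002]
force: [0.3, -0.3, 0.5]
finger_gap: 0.0515
t 13.6 tcp [0.6299 0.0209 0.2136] gap 0.05146098991413104 F [ 0.3 -0.3  0.5]
[ 0.0785 -0.8416  0.0783] [ 0.0037  0.0066 -0.0024]
110 ((0.6268367171287537, 0.022116253152489662), (0.020002417266368866, 0.02399444952607155), 43.108055114746094) 0.08195271425288675
```

```bash
python3 -m jog '[0.01,-0.1,0.01,0,0,0,0.02,-0.22,0.02,0,0,0,0.03,-0.34,0.03,0,0,0,0.04,-0.46,0.04,0,0,0,0.05,-0.58,0.05,0,0,0,0.06,-0.7,0.06,0,0,0,0.07,-0.8,0.07,0,0,0,0.077,-0.841,0.075,0,0,0,0.077,-0.841,0.075,0,0,0,0.077,-0.841,0.075,0,0,0]'; python3 -c "
from h import *
shot('wrist','w5')";python3 g.py 0.461 -0.2717 0.058
```

```text
t: 14.65
tcp_pos: [0.4583, -0.2715, 0.176]
eef_rot: [-0.0, 0.215, 0.977, 0.0]
force: [1.2, 0.5, -0.4]
finger_gap: 0.0514
t 14.7 tcp [ 0.4587 -0.2711  0.1761] gap 0.05106712151385426 F [ 0.6 -1.  -0.8]
[-0.0059  0.001   0.2953] [ 0.0001 -0.0002 -0.0026]
```

View pics/w5.png

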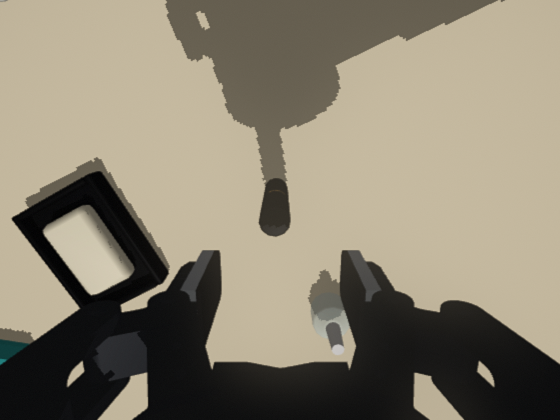

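The tall tube at (275,220) is about 2 mm left of the jaw centre, which matches the computed offset.

```bash
python3 -m jog '[-0.005,0.001,0.04,0,0,0,-0.005,0.001,0.1,0,0,0,-0.005,0.001,0.16,0,0,0,-0.005,0.001,0.21,0,0,0,-0.005,0.001,0.25,0,0,0,-0.005,0.001,0.28,0,0,0,-0.005,0.001,0.295,0,0,0,-0.005,0.001,0.295,0,0,0]';  python3 -m jog '[0,0,0,0,0,0,0,0,0,0,0,0,0,0,0,0,0,0,0,0,0,0,0,0,0,0,0,0,0,0,0,0,0,0,0,0,0,0,0,0,0,0,0,0,0,0,0,0]' 0;python3 g.py 0.609 -0.0205 0.18
```

```text
t: 15.5
tcp_pos: [0.4605, -0.2716, 0.0578]
eef_rot: [-0.001, 0.214, 0.977, 0.0]
force: [0.1, -0.4, -0.2]
finger_gap: 0.0515
t: 16.3
tcp_pos: [0.4611, -0.2723, 0.0592]
eef_rot: [0.001, 0.214, 0.977, -0.0]
force: [0.8, 2.4, 5.3]
finger_gap: 0.0187
t 16.3 tcp [ 0.4611 -0.2723  0.0592] gap 0.01872384034829371 F [0.8 2.4 5.3]
[-0.073   0.7264 -0.3019] [-0.      0.0011 -0.0025]
```

```bash
python3 -m jog '[0,0,-0.05,0,0,0,0,0,-0.13,0,0,0,0,0,-0.21,0,0,0,0,0.05,-0.27,0,0,0,-0.02,0.16,-0.28,0,0,0,-0.03,0.28,-0.28,0,0,0,-0.04,0.4,-0.28,0,0,0,-0.05,0.52,-0.28,0,0,0,-0.06,0.64,-0.28,0,0,0,-0.073,0.7,-0.28,0,0,0]'; python3 -m jog '[0,0.026,0,0,0,0,0,0.026,0,0,0,0,0,0.026,0,0,0,0]';python3 g.py 0.609 -0.0205 0.0635
```

```text
t: 17.3
tcp_pos: [0.6051, -0.0266, 0.1696]
eef_rot: [-0.0, 0.213, 0.977, 0.0]
force: [-0.2, 0.1, -0.3]
finger_gap: 0.0188
t: 17.6
tcp_pos: [0.608, -0.0213, 0.1701]
eef_rot: [-0.0, 0.215, 0.977, -0.0]
force: [0.4, -0.2, -1.0]
finger_gap: 0.0187
t 17.6 tcp [ 0.608  -0.0213  0.1701] gap 0.01873738346772119 F [ 0.4 -0.2 -1. ]
[-0.0016  0.003   0.2665] [-0.0003 -0.0004 -0.003 ]
```

```bash
python3 -m jog '[-0.001,0.001,0.05,0,0,0,-0.001,0.001,0.11,0,0,0,-0.001,0.001,0.16,0,0,0,-0.001,0.001,0.2,0,0,0,-0.001,0.001,0.23,0,0,0,-0.001,0.001,0.245,0,0,0,-0.001,0.001,0.252,0,0,0,-0.001,0.001,0.252,0,0,0]'; python3 -m jog '[0,0,0.004,0,0,0,0,0,0.008,0,0,0,0,0,0.011,0,0,0,0,0,0.011,0,0,0]'; python3 -m jog '[0,0,0.002,0,0,0,0,0,0.003,0,0,0,0,0,0.003,0,0,0]'
```

```text
t: 18.4
tcp_pos: [0.6093, -0.0206, 0.0698]
eef_rot: [0.0, 0.214, 0.977, 0.0]
force: [0.2, 0.5, -0.1]
finger_gap: 0.0184
t: 18.8
tcp_pos: [0.6091, -0.0203, 0.065]
eef_rot: [-0.0, 0.214, 0.977, 0.0]
force: [-0.4, 0.2, -1.0]
finger_gap: 0.0186
t: 19.1
tcp_pos: [0.6091, -0.0203, 0.0638]
eef_rot: [-0.0, 0.214, 0.977, -0.0]
force: [-0.3, -0.3, -0.6]
finger_gap: 0.0186
```

```bash
python3 -m jog '[0,0,0.001,0,0,0,0,0,0.002,0,0,0,0,0,0.002,0,0,0]'
```

```text
t: 19.4
tcp_pos: [0.6092, -0.0203, 0.0633]
eef_rot: [0.0, 0.214, 0.977, 0.0]
force: [0.3, 0.0, 1.1]
finger_gap: 0.0184
```

Light contact; release and retreat.

```bash
python3 -m jog '[0,0,0,0,0,0,0,0,0,0,0,0,0,0,0,0,0,0,0,0,0,0,0,0,0,0,0,0,0,0]' 0.6; python3 -m jog '[0,0,-0.03,0,0,0,0,0,-0.1,0,0,0,0,0,-0.2,0,0,0,0,0,-0.3,0,0,0,0,0,-0.38,0,0,0,0.2,0,-0.38,0,0,0,0.3,0,-0.38,0,0,0,0.3,0,-0.38,0,0,0,0.3,0,-0.38,0,0,0,0.3,0,-0.38,0,0,0]'; python3 -c "
from h import *
shot('side','d6');shot('scene','s6')
u=np.array([.415,.910]);v=np.array([.910,-.415])
for t,(a,b,c,d) in(('d6',(234,170,318,250)),('s6',(265,170,320,266))):
  w=world(t)[b:d,a:c].reshape(-1,3);w=w[(w[:,2]>.035)&(w[:,2]<.12)]
  r=w[:,:2]-[.628,.021]; Y=r@u; X=r@v
  for y in(-.046,0,.046):
    m=abs(Y-y)<.02
    for lo,hi in((.035,.05),(.05,.11)):
      k=m&(w[:,2]>lo)&(w[:,2]<hi); print(t,y,k.sum(),'X',X[k].min().round(4),X[k].max().round(4),'Y',Y[k].min().round(4),Y[k].max().round(4),'z',w[k,2].max().round(4))
A=cv2.imread('pics/d6.png')[130:310,190:440];B=cv2.imread('pics/s6.png')[130:310,190:440]
cv2.imwrite('pics/f6.png',np.vstack([cv2.resize(A,None,fx=1.6,fy=1.6),cv2.resize(B,None,fx=1.6,fy=1.6)]))"
```

```text
t: 19.9
tcp_pos: [0.6091, -0.0203, 0.0631]
eef_rot: [0.0, 0.214, 0.977, 0.0]
force: [0.2, 0.7, -0.4]
finger_gap: 0.0511
t: 20.9
tcp_pos: [0.5003, 0.03, 0.2164]
eef_rot: [0.001, 0.214, 0.977, 0.0]
force: [0.5, 0.3, 0.2]
finger_gap: 0.0514
d6 -0.046 48 X -0.0125 0.0026 Y -0.0507 -0.0354 z 0.0499
d6 -0.046 202 X -0.0131 0.011 Y -0.0539 -0.0345 z 0.1004
d6 0 53 X -0.0139 0.0026 Y -0.0082 0.0115 z 0.0499
d6 0 175 X -0.0147 0.0103 Y -0.0101 0.0118 z 0.0819
d6 0.046 57 X -0.0143 -0.0002 Y 0.0354 0.0593 z 0.0496
d6 0.046 140 X -0.0148 0.0122 Y 0.0343 0.0592 z 0.0654
s6 -0.046 29 X 0.0022 0.01 Y -0.0464 -0.035 z 0.0497
s6 -0.046 205 X -0.0087 0.0102 Y -0.0538 -0.0335 z 0.1004
s6 0 52 X -0.0115 0.0107 Y -0.0043 0.0123 z 0.0497
s6 0 193 X -0.0111 0.011 Y -0.0109 0.0128 z 0.0833
s6 0.046 60 X -0.0124 0.0129 Y 0.0439 0.0587 z 0.0499
s6 0.046 154 X -0.0122 0.0125 Y 0.0335 0.0605 z 0.0652
```

View pics/f6.png

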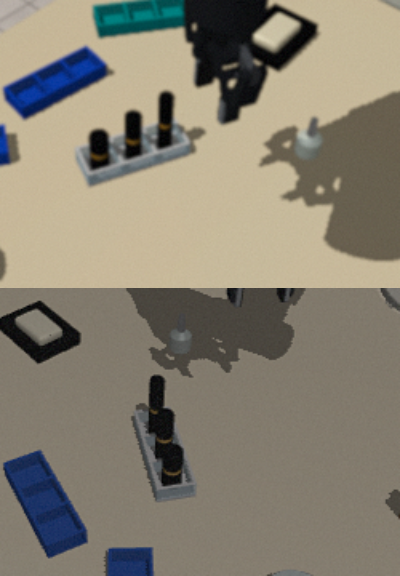

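All three stand upright and centred, with the tall one at the soap-dish end. The fitted centres are within about 2 mm of the compartment centres, and the arm is clear.

```bash
python3 -c "
from rig import job
print(job.job_done())"
```

```text
the job is handed in; nothing more can be done
None
```

All three lipsticks are in the clear rack and the job is handed in, at about 21 s of the 83 s allowed. The tallest is in the end nearest the soap dish, the middle one in the centre, and the shortest in the tin end. Each was lowered until it lightly touched the floor (about 1–5 N) and then released.

- **Lipsticks:** In the final scene and side views all three stand upright. Their centres are within about 2 mm of the compartment centres, and the top heights fit tubes standing on the rack floor once the cameras' roughly +2 mm height offset is allowed for.
- **Arm:** It finished clear of everything, with no contact force.
- **Bystanders:** The arm never came close enough to touch them. I did not re-measure them numerically at the end. The soap dish and nail polish look unmoved in the last pictures; the perfume and tin were mostly outside those crops.
- **Checks:** None failed or disagreed.

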